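# Release the top flange of the label unwinder for a roll change

## Robot

A 7-joint arm with a two-finger parallel gripper is mounted at the origin on the work surface; the furniture and walls round the work are solid. World frame = base frame: x ahead of the robot, y to its left, z up, the work surface at z = 0. Lengths are in mm, angles in rad, forces in N, time in s.
With the tool pointing down it reaches from about 400 to 875 mm from the base axis. Payload 6.5 kg.
Tool frame: the origin (TCP) lies between the finger pads; the fingertips stand ctrl.tip_extent ahead of it and the grasp point (between the pads) is the TCP (ctrl.tip_extent is the distance from the TCP to the fingertips, in mm); z points along the fingers, y is the line along which they close (so a half turn about z gives the same grasp; the last joint's range is limited). The gripper opens to 85 mm and grips with 20 to 120 N. Pads are 22 mm wide; open, the fingers measure 114 mm over their backs; the gripper's body (76 mm by 85 mm) begins 54 mm behind the grasp point. The pads swing forward as they close: fully open they stand 13 mm farther back than shut.
Start: joints at [1.077, 0.536, -0.004, 1.538, 0.003, 1.067, -0.071], TCP at [269.661, -591.416, 250.29] pointing down, gripper open.
Joint ranges: [-2.7, 2.7], [-0.37, 2.16], [-1.27, 1.26], [0.24, 2.4], [-1.31, 4.45], [0.19, 1.91], [-2.76, 2.76]. Speed limits (rad/s): [2.39, 2.39, 3.14, 3.14, 3.14, 3.14, 3.14].

## Interface

Orientations are given as a rotation vector (axis times angle).
In Python, from station import ctrl gives the robot as it stands. The module is installed in compiled form; this text tells all that it offers.
- The arm moves only by the tool play_rows, never from a script. Its argument "moves" is a list of rows, each an object with "offset": the shift along the tool's x, y, z in cm, a list of three; "rotation": the turn, a rotation vector about the tool's x, y, z in degrees, a list of three; "fingers": the opening, from 0 (shut) to 1 (fully open). A call has 1 to 5 rows; each row is the pose to reach, as a shift and turn from the pose commanded when the call began, along the tool's axes at that moment; what a row does not reach only later rows make up. A row lasts 1/12 s, in which the tool goes at most 41.7 mm and 7.16 degrees, less where a joint would pass 70% of its speed; a pose out of reach is approached as far as the arm can. A call with a gripper value outside its range is refused whole. The fingers move at their own pace and stop on an object; "force" is the grip in N (left out, the last holds). Time passes only in rows, so rows that repeat a pose let the fingers close. It gives the time, the measured TCP pose, the force, the opening and the grip force at its end, in the units of the state.
- ctrl.sense(): the state, without advancing time (a new reading comes with each control period).
- ctrl.grab_frame(name): name is "scene" or "top"; returns a dict with "pixels" (400x640x3 uint8, red, green, blue), "K" (3x3 intrinsics, pixels), "k1" (the pictures are not rectified: a ray, as slopes to the right and down, at radius r is drawn at 1 + k1 r^2 times it, then the intrinsics apply), "R" (3x3) and "t" (3): a world point X has camera coordinates R X + t. Camera axes: x right, y down, z forward; pixel columns grow to the right and rows downward; lengths in mm; the calibration is good to about 2 mm. A picture is of the moment at which its call begins. There is no depth.
- ctrl.job_done(): hands the job in; it is judged then, once.
Trained networks look in the newest picture that a camera, given by its name, has taken for a name from the list of things; names that differ only in an ending like _2 or _b are one class to them, and where a whole thing is asked for, a point or a joint stands for the part that bears it (a point fixed in the world has none). Each returns a list of dicts, best first, with "confidence" (0 to 1); they miss things now and then, are a little off and sometimes report something else, mostly with a low value. They report only what shows in the picture. A call takes as long as a camera call.
- ctrl.spot_in(camera, label): "bbox" ([left, top, right, bottom] in pixels, round what is visible of it).
- ctrl.outline_of(camera, label): "mask" (400x640 bool, what is visible of it) and "bbox" ([left, top, right, bottom] in pixels, round what is visible of it).
The state is a dict: "t": time; "joint_positions": joint angles; "qvel": joint speeds; "joint_torque": joint torques, N m; "tcp_pos": TCP position; "ee_rot": TCP orientation; "ft_force": force on the tool from outside, world axes, zero at the start; "torque": the same for the moment, N m; "opening": opening from 0.0 (shut) to 1.0 (fully open); "finger_force": force on a finger pad.
Only numpy, scipy, OpenCV 4.12 (cv2) and the standard library are available. Lean on these libraries where they do the work, as an engineer would, in place of code of your own. Each camera call takes 0.05 s, during which the arm holds its last target. There are 200 camera calls.

## Task

Get the label unwinder on the packing table ready for its roll to be changed: with a fingertip, push the guide arm away from over the reel, all the way out to its stop. Then feel along the rim of the reel's top flange for the finger notch (it faces a different way each time), press the catch inside it towards the reel's axis until the flange springs up, and draw the finger back out so the catch is free. Pick nothing up, and leave the loose label roll, tape roll and box cutter where they lie.

Things in the scene. Friction and masses are not known exactly. Their poses are not given: they have to be found in the camera images.
- label_unwinder: the label unwinder, fixed to the table: off-white housing 184 (x) by 200 (y) mm, top at 52 mm, carrying a flat reel (vertical axis) and the guide arm. Origin: middle of its underside, straight below the reel's axis; z up, -x its front (with switch and brake knob), +y to the left of someone standing at its front.
- reel_center (a point): on the reel's axis in the top face of the white top flange, 112 mm above the table while it is down (this point does not rise). Flange: disc 140 mm across, 12 mm thick (z 100 to 112 mm), a 9 mm high, 54 mm wide boss in its middle. The reel's brake is on: it does not turn under a fingertip.
- top_flange (a joint): how far the top flange has risen, m: 0 held down by its catch, 0.015 fully sprung up. It springs up by itself (14 N) and stays up when the catch is pressed, unless the guide arm, 4 mm above it, is in the way.
- catch (a joint): how far the catch is pressed towards the reel's axis, m: 0 free, 0.007 fully in; it lets go at about 0.004; spring 3 to 6 N. A steel tab 27 mm wide, 9 mm high, in a notch of the flange's rim: notch 39 mm wide at the mouth, 31 mm at the bottom, open above and below; tab face 10 mm behind the rim. Notch lies 50 to 200 deg about the reel's axis, counted from the unwinder's +x towards its +y.
- guide_arm (a joint): swing of the guide arm, rad: 0 to 0.2 at the start (across the reel), 1.4 at its stop, clear of the reel; it grows clockwise seen from above and stays where it is left (about 1 N at the knob moves it). Flat aluminium bar 185 mm long, 14 mm wide, 116 to 126 mm above the table, with a white roller hanging from its outer end.
- guide_knob (a point): top centre of the round black knob that stands on the guide arm's outer end: 20 mm across, from 130 to 150 mm above the table, 185 mm from the pivot. It moves with the arm.
- guide_pivot (a point): the guide arm's vertical pivot axis, at the top of the arm, 126 mm above the table, over the housing's front right corner.
- spare_label_roll: loose roll of labels lying flat, 66 mm across, 36 mm high; origin at the centre of its underside. To be left alone.
- tape_roll: loose roll of packing tape lying flat, 93 mm across, 48 mm high; origin at the centre of its underside. To be left alone.
- box_cutter: loose box cutter, 161 mm long along its y, 20 mm high; origin at the centre of its underside. To be left alone.

How it is judged:
By the outcome, as a careful person would: the job done as asked, in the order asked, and still so for the second after the job is handed in, with the robot touching nothing.
It also fails if it takes over 72 s, if anything falls off the work surface, if the arm or the gripper's body presses on something with over 40 N, if the wrist force passes 120 N, or if a joint passes its speed limit or range.

## Working session

There is one attempt and no reset: what is moved stays moved. The work goes in short steps, Python scripts to look and compute and a tool call to move; the robot and the scene stay as the last step left them, time stands still between calls to the robot, and variables do not carry over. Pictures are saved under pics/ and viewed, at most 10 in all, crops included, and the job is handed in when it is done.

Besides the shell and the picture viewer there is one more tool, called after "Emit:" as name([rows], argument=value, ...), one row to a line, values as JSON. play_rows: Moves the arm, as the interface text tells. Its arguments: {"type":"object","properties":{"moves":{"type":"array","items":{"type":"object","properties":{"offset":{"type":"array","items":{"type":"number"}},"rotation":{"type":"array","items":{"type":"number"}},"fingers":{"type":"number"}}}},"force":{"type":"number"}},"required":["moves"]}

```bash
mkdir -p pics; cat > h.py <<'E'
import numpy as np, cv2
from scipy.spatial.transform import Rotation as Ro
from station import ctrl
def px2w(f,uv,z):
    K=f["K"];a=np.array([(uv[0]-K[0][2])/K[0][0],(uv[1]-K[1][2])/K[1][1]])
    s=a.copy()
    for _ in range(20): s=a/(1+f["k1"]*(s@s))
    R=np.array(f["R"]);t=np.array(f["t"]);d=R.T@np.array([s[0],s[1],1]);c=-R.T@t
    return c+d*(z-c[2])/d[2]
def w2px(f,X):
    p=np.array(f["R"])@np.array(X,float)+np.array(f["t"]);s=p[:2]/p[2];s=s*(1+f["k1"]*(s@s));K=np.array(f["K"])
    return K[:2,:2]@s+K[:2,2]
def tool():
    s=ctrl.sense();return s,Ro.from_rotvec(s["ee_rot"]).as_matrix()
E
python3 - <<'E'
from h import *
for n in("scene","top"):
    f=ctrl.grab_frame(n);cv2.imwrite(f"pics/{n}0.png",f["pixels"][:,:,::-1]);print(n,np.round(-np.array(f["R"]).T@np.array(f["t"])))
    for l in("label_unwinder","top_flange","catch","guide_arm","guide_knob","guide_pivot","reel_center","spare_label_roll","tape_roll","box_cutter"):
        for d in ctrl.spot_in(n,l)[:2]: print(l,np.round(d["bbox"]),round(d["confidence"],2))
s,R=tool();print(s,ctrl.tip_extent);print(R.round(3))
E
```

```text
scene [-21. 851. 597.]
label_unwinder [228. 200. 346. 316.] 0.77
top_flange [255. 218. 324. 260.] 0.95
catch [282. 249. 299. 256.] 0.39
guide_arm [244. 202. 343. 241.] 0.68
guide_knob [244. 206. 343. 243.] 0.93
guide_pivot [242. 203. 339. 240.] 0.94
reel_center [228. 204. 346. 319.] 0.55
spare_label_roll [364. 226. 387. 252.] 0.59
tape_roll [381. 196. 414. 232.] 0.92
box_cutter [228. 203. 348. 320.] 0.21
top [ 371.  126. 1033.]
label_unwinder [220. 162. 315. 266.] 0.91
top_flange [234. 184. 292. 241.] 0.59
guide_arm [256. 164. 311. 241.] 0.73
guide_knob [258. 166. 312. 237.] 0.89
guide_pivot [259. 167. 308. 237.] 0.66
guide_pivot [297. 145. 358. 160.] 0.62
reel_center [225. 166. 314. 262.] 0.64
spare_label_roll [345. 235. 368. 263.] 0.7
tape_roll [391. 232. 428. 264.] 0.8
box_cutter [299. 144. 355. 157.] 0.73
{'t': 1.1, 'joint_positions': array([ 1.07680913,  0.53639866, -0.0044253 ,  1.53790003,  0.00260885,
        1.0672964 , -0.07118698]), 'qvel': array([-0.00084087,  0.00050483,  0.00105058,  0.00190979,  0.00029572,
       -0.00015306,  0.00093068]), 'joint_torque': array([-4.87994184e-04, -5.83338404e+01,  1.04737032e+00, -2.59442443e+01,
        1.23397121e-02,  1.81681822e-03, -7.13997821e-06]), 'tcp_pos': array([ 269.66771193, -591.41400416,  250.29050624]), 'ee_rot': array([ 3.06996681e+00,  6.66968384e-01, -3.40938475e-05]), 'ft_force': array([-0.21097053, -0.22668298,  0.78775222]), 'torque': array([ 0.02333716, -0.0067115 ,  0.06384323]), 'finger_force': 0.0, 'opening': 1.002334579722171} 19.0
[[ 0.91   0.415 -0.   ]
 [ 0.415 -0.91  -0.   ]
 [-0.     0.    -1.   ]]
```

```bash
python3 - <<'E'
import cv2
a=cv2.imread("pics/scene0.png")[180:330,200:430];b=cv2.imread("pics/top0.png")[130:280,200:430]
cv2.imwrite("pics/c0.png",cv2.resize(cv2.vconcat([a,b]),None,fx=2,fy=2,interpolation=2)) if 0 else cv2.imwrite("pics/c0.png",cv2.resize(cv2.hconcat([a[:,20:155],b[:,:130]]),None,fx=3,fy=3,interpolation=2))
E
```

```text
(no output)
```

View pics/c0.png

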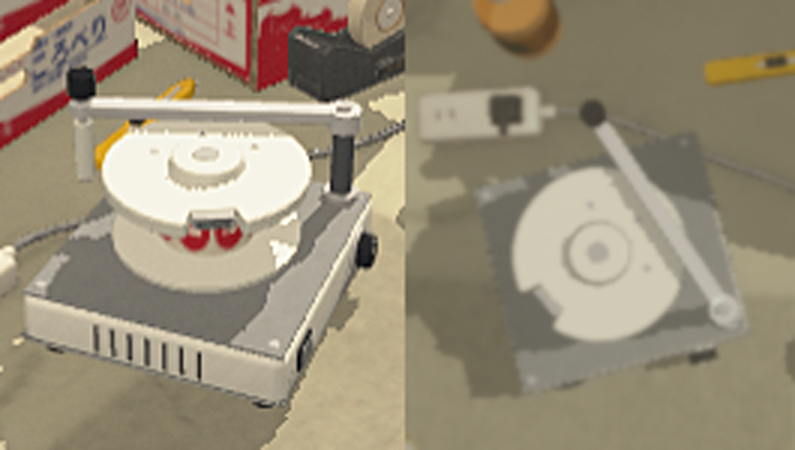

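View pics/top0.png

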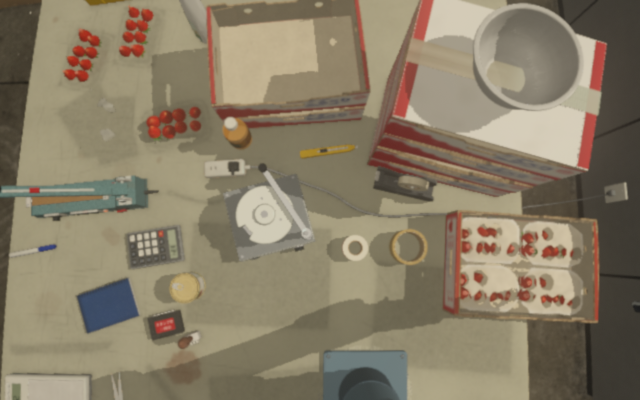

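The first picture shows the arm across the reel: in the top view the knob is at about (263,167), the pivot at (306,233), the flange centre at (264,214) and the notch at (247,230). The second picture shows the whole table, with the unwinder around (265,215) and the robot base at the bottom.

```bash
python3 - <<'E'
from h import *
f=ctrl.grab_frame("top")
w=lambda n,uv,z:print(n,px2w(f,uv,z).round(1)) 
w("knob",(262.7,167.3),150);w("pivot",(305.7,233.3),126);w("centre boss",(264,214),121);w("notch",(246.7,230),112)
k=px2w(f,(262.7,167.3),150)[:2];p=px2w(f,(305.7,233.3),126)[:2];print("len",np.linalg.norm(k-p))
m=ctrl.outline_of("top","top_flange")[0];M=m["mask"].astype(np.uint8);print(m["confidence"],m["bbox"])
# ransac circle on flange mask edge, in world at z=112
c=max(cv2.findContours(M,0,1)[0],key=len)[:,0];P=np.array([px2w(f,q,112)[:2] for q in c])
from scipy.optimize import least_squares
r=least_squares(lambda x:np.hypot(*(P-x[:2]).T)-70,P.mean(0),loss="soft_l1",f_scale=1.5);print("centre",r.x,np.median(np.abs(r.fun)))
d=P-r.x;rr=np.hypot(*d.T);a=np.degrees(np.arctan2(d[:,1],d[:,0]));o=np.argsort(a)
print([(int(a[i]),int(rr[i])) for i in o][::3])
fs=ctrl.grab_frame("scene")
for n,z,u in(("knobS",150,(220+80/3,180+70/3)),("pivotS",126,(220+345/3,180+107/3)),("bossS",121,(220+207/3,180+154/3)),("notchS",108,(220+215/3,180+220/3))): print(n,px2w(fs,u,z).round(1))
# housing corners for yaw
for n,uv,z in(("cornerTL",(224.5,191),52),("cornerTR",(297,175),52),("cornerBL",(240,259.5),52),("cornerBR",(313,239),52)): w(n,uv,z)
for l,z in(("spare_label_roll",36),("tape_roll",48),("box_cutter",20)):
    b=ctrl.spot_in("top",l)[0]["bbox"];w(l,((b[0]+b[2])/2,(b[1]+b[3])/2),z)
E
```

```text
knob [560.2 256.6 150. ]
pivot [407.7 154.3 126. ]
centre boss [452.9 254.5 121. ]
notch [414.8 296.4 112. ]
len 183.57949924828628
0.71 [233.2, 185.3, 291.4, 243.1]
centre [453.04647748 255.2296394 ] 1.5980674111987199
[(-178, 68), (-173, 69), (-166, 68), (-161, 70), (-154, 68), (-147, 69), (-140, 69), (-132, 69), (-124, 70), (-118, 68), (-111, 67), (-105, 67), (-99, 67), (-93, 62), (-86, 57), (-78, 53), (-69, 50), (-60, 51), (-50, 51), (-41, 52), (-32, 55), (-24, 59), (-17, 64), (-10, 67), (-4, 69), (2, 68), (8, 69), (14, 68), (20, 68), (27, 68), (34, 68), (41, 68), (50, 68), (58, 70), (64, 68), (71, 70), (78, 70), (83, 68), (90, 68), (96, 68), (102, 69), (108, 68), (115, 66), (118, 60), (128, 57), (136, 58), (145, 57), (150, 65), (155, 67), (162, 67), (168, 67), (175, 69)]
knobS [560.5 258.9 150. ]
pivotS [408.2 153.4 126. ]
bossS [451.4 254.8 121. ]
notchS [411.7 297.2 108. ]
cornerTL [517.7 368.4  52. ]
cornerTR [561.6 181.3  52. ]
cornerBL [342.8 322.2  52. ]
cornerBR [396.4 137.9  52. ]
spare_label_roll [373.8  21.7  36. ]
tape_roll [ 377.1 -103.2   48. ]
box_cutter [632.2 103.5  20. ]
```

Both cameras agree, and the knob-to-pivot length measures 184 mm against 185. The reel axis is at about (452.5, 255) and the notch faces about 133° in world axes. I'll approach with the fingers shut and the tool squared to the world axes.

Emit:
play_rows([
  {"offset": [2.7, -2.9, 0], "rotation": [0, 0, 6], "fingers": 0},
  {"offset": [5.4, -5.8, 0], "rotation": [0, 0, 12], "fingers": 0},
  {"offset": [8.1, -8.8, 0], "rotation": [0, 0, 18], "fingers": 0},
  {"offset": [10.9, -11.8, 0], "rotation": [0, 0, 24.5], "fingers": 0},
  {"offset": [13.6, -14.7, 0], "rotation": [0, 0, 24.5], "fingers": 0},
])

```text
t: 1.82
tcp_pos: [332.8, -399.2, 250.4]
ee_rot: [3.142, -0.009, 0.0]
ft_force: [1.5, -0.0, 0.1]
opening: 0.296
finger_force: 0.0
```

Emit:
play_rows([
  {"offset": [1.1, -3.5, 0], "fingers": 0},
  {"offset": [2.2, -7, 0], "fingers": 0},
  {"offset": [3.3, -10.5, 0], "fingers": 0},
  {"offset": [4.5, -14, 0], "fingers": 0},
  {"offset": [5.6, -17.4, 0], "fingers": 0},
])

```text
validation failed for argument at $.mo...
```

Emit:
play_rows([
  {"offset": [1.1, -3.5, 0], "fingers": 0},
  {"offset": [2.2, -7, 0], "fingers": 0},
  {"offset": [3.3, -10.5, 0], "fingers": 0},
  {"offset": [4.5, -14, 0], "fingers": 0},
  {"offset": [5.6, -17.4, 0], "fingers": 0},
])

```text
validation failed for argument at $.mo...
```

Emit:
play_rows([
  {"offset": [1.1, -3.5, 0], "rotation": [0, 0, 0], "fingers": 0},
  {"offset": [2.2, -7, 0], "rotation": [0, 0, 0], "fingers": 0},
  {"offset": [3.3, -10.5, 0], "rotation": [0, 0, 0], "fingers": 0},
  {"offset": [4.5, -14, 0], "rotation": [0, 0, 0], "fingers": 0},
  {"offset": [5.6, -17.4, 0], "rotation": [0, 0, 0], "fingers": 0},
])

```text
t: 2.23
tcp_pos: [388.8, -225.4, 250.6]
ee_rot: [3.141, 0.001, 0.001]
ft_force: [1.6, 0.7, -1.0]
opening: 0.004
finger_force: 0.0
```

Emit:
play_rows([
  {"offset": [1.1, -3.5, 0], "rotation": [0, 0, 0], "fingers": 0},
  {"offset": [2.2, -7, 0], "rotation": [0, 0, 0], "fingers": 0},
  {"offset": [3.3, -10.5, 0], "rotation": [0, 0, 0], "fingers": 0},
  {"offset": [4.5, -14, 0], "rotation": [0, 0, 0], "fingers": 0},
  {"offset": [5.6, -17.4, 0], "rotation": [0, 0, 0], "fingers": 0},
])

```text
t: 2.65
tcp_pos: [444.8, -51.3, 250.7]
ee_rot: [3.141, 0.001, 0.002]
ft_force: [0.5, 0.4, 0.7]
opening: -0.002
finger_force: 0.0
```

Emit:
play_rows([
  {"offset": [1.1, -3.5, 0], "rotation": [0, 0, 0], "fingers": 0},
  {"offset": [2.2, -7, 0], "rotation": [0, 0, 0], "fingers": 0},
  {"offset": [3.3, -10.5, 0], "rotation": [0, 0, 0], "fingers": 0},
  {"offset": [4.5, -14, 0], "rotation": [0, 0, 0], "fingers": 0},
  {"offset": [5.6, -17.4, 0], "rotation": [0, 0, 0], "fingers": 0},
])

```text
t: 3.07
tcp_pos: [500.8, 122.7, 250.5]
ee_rot: [-3.141, -0.0, -0.001]
ft_force: [0.8, -0.7, 0.2]
opening: 0.003
finger_force: 0.0
```

Emit:
play_rows([
  {"offset": [1.1, -3.5, 0], "rotation": [0, 0, 0], "fingers": 0},
  {"offset": [2.2, -7, 0], "rotation": [0, 0, 0], "fingers": 0},
  {"offset": [3.3, -10.5, 0], "rotation": [0, 0, 0], "fingers": 0},
  {"offset": [4.5, -14, 0], "rotation": [0, 0, 0], "fingers": 0},
  {"offset": [5.6, -17.4, 0], "rotation": [0, 0, 0], "fingers": 0},
])

```text
t: 3.48
tcp_pos: [556.7, 296.7, 250.3]
ee_rot: [-3.142, -0.0, -0.0]
ft_force: [0.1, 0.3, 0.9]
opening: 0.004
finger_force: 0.0
```

```bash
python3 - <<'E'
from h import *
s,R=tool();print(s["tcp_pos"],s["ft_force"],s["opening"],ctrl.tip_extent)
a=ctrl.grab_frame("scene")["pixels"][:,:,::-1][60:330,170:400]
b=ctrl.grab_frame("top")["pixels"][:,:,::-1][60:330,170:400]
cv2.imwrite("pics/c1.png",cv2.resize(cv2.hconcat([a,b]),(782,459)))
E
```

```text
[556.70298611 296.67181221 250.32252587] [0.08647714 0.27830135 0.90445174] 0.003836372861988184 19.0
```

View pics/c1.png

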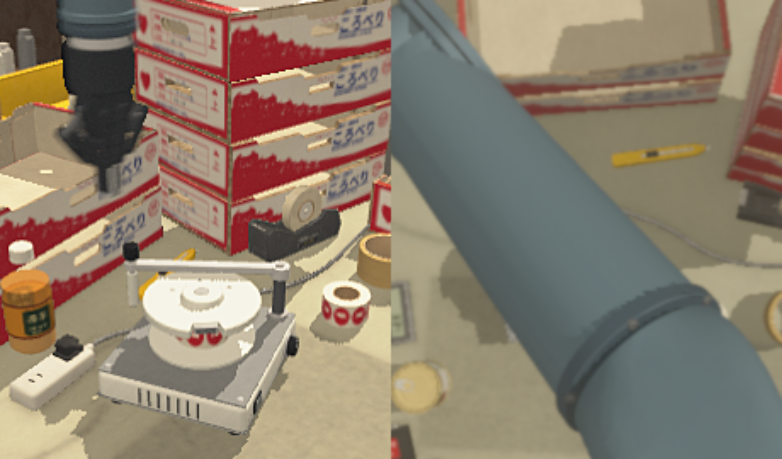

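The left picture shows the shut gripper above and behind the knob (tip at (107,190), knob at (131,252)). In the top view the arm hides everything. I'll go down beside the knob.

Emit:
play_rows([
  {"offset": [0, 0, 3.5], "rotation": [0, 0, 0], "fingers": 0},
  {"offset": [0, 0, 6.5], "rotation": [0, 0, 0], "fingers": 0},
  {"offset": [0, 0, 9.4], "rotation": [0, 0, 0], "fingers": 0},
  {"offset": [0, 0, 9.4], "rotation": [0, 0, 0], "fingers": 0},
])

```text
t: 3.92
tcp_pos: [553.0, 292.0, 150.5]
ee_rot: [3.136, 0.0, -0.013]
ft_force: [-0.8, -0.8, -1.3]
opening: -0.002
finger_force: 0.0
```

```bash
python3 - <<'E'
from h import *
s,R=tool();print(s["tcp_pos"],s["ft_force"])
f=ctrl.grab_frame("scene");p=s["tcp_pos"]
for d in(0,19,32): print(d,w2px(f,p-[0,0,d]).round(1))
a=f["pixels"][:,:,::-1][120:250,200:350]
cv2.imwrite("pics/c2.png",cv2.resize(a,None,fx=4,fy=4,interpolation=2))
E
```

```text
[552.9659304  291.95010704 150.5255636 ] [-0.83695451 -0.76818771 -1.34274588]
0 [238.2 210.3]
19 [238.7 218.4]
32 [239.1 223.9]
```

View pics/c2.png

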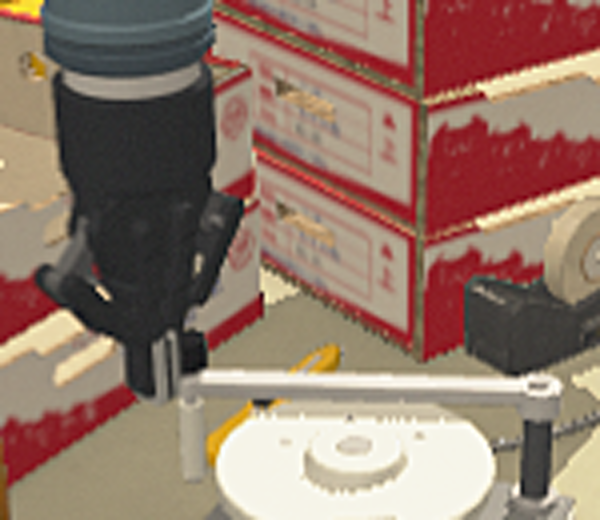

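The tip is beside the knob at about (239,220) in the full frame, which fits tip_extent = 19 with the fingers shut. Now I'll sweep the arm round.

Emit:
play_rows([
  {"offset": [0.4, 1.6, 0], "rotation": [0, 0, 0], "fingers": 0},
  {"offset": [1.3, 2.9, 0], "rotation": [0, 0, 0], "fingers": 0},
  {"offset": [2.0, 4.4, 0], "rotation": [0, 0, 0], "fingers": 0},
  {"offset": [2.6, 5.9, 0], "rotation": [0, 0, 0], "fingers": 0},
  {"offset": [3.0, 7.4, 0], "rotation": [0, 0, 0], "fingers": 0},
])

```text
t: 4.38
tcp_pos: [588.6, 220.9, 159.3]
ee_rot: [-3.139, -0.0, -0.008]
ft_force: [0.9, 0.6, 1.6]
opening: -0.001
finger_force: 0.7
```

```bash
python3 - <<'E'
from h import *
s,R=tool();print(s["tcp_pos"],s["ft_force"])
for n in("scene","top"):
    f=ctrl.grab_frame(n)
    for d in ctrl.spot_in(n,"guide_arm")[:1]: print(n,np.round(d["bbox"]),d["confidence"])
E
```

```text
[588.59940882 220.90081774 159.25156472] [0.91643909 0.55288974 1.58512254]
scene [255. 190. 341. 224.] 0.8
```

Emit:
play_rows([
  {"offset": [0.4, 1.6, 0.2], "rotation": [0, 0, 0], "fingers": 0},
  {"offset": [0.5, 3.2, 0.4], "rotation": [0, 0, 0], "fingers": 0},
  {"offset": [0.6, 4.8, 0.4], "rotation": [0, 0, 0], "fingers": 0},
  {"offset": [0.5, 6.4, 0.4], "rotation": [0, 0, 0], "fingers": 0},
  {"offset": [0.3, 8.0, 0.4], "rotation": [0, 0, 0], "fingers": 0},
])

```text
t: 5.0
tcp_pos: [589.2, 140.4, 152.3]
ee_rot: [-3.141, -0.001, -0.0]
ft_force: [0.4, 1.4, 0.3]
opening: -0.003
finger_force: 0.4
```

Emit:
play_rows([
  {"offset": [-0.4, 1.6, 0], "rotation": [0, 0, 0], "fingers": 0},
  {"offset": [-0.9, 3.1, 0], "rotation": [0, 0, 0], "fingers": 0},
  {"offset": [-1.6, 4.6, 0], "rotation": [0, 0, 0], "fingers": 0},
  {"offset": [-2.3, 6.0, 0], "rotation": [0, 0, 0], "fingers": 0},
  {"offset": [-2.8, 6.7, 0], "rotation": [0, 0, 0], "fingers": 0},
])

```text
t: 5.42
tcp_pos: [560.5, 71.8, 152.2]
ee_rot: [3.141, -0.002, -0.0]
ft_force: [8.1, 11.8, -2.0]
opening: -0.003
finger_force: 7.4
```

```bash
python3 - <<'E'
from h import *
s,R=tool();print(s["tcp_pos"],s["ft_force"])
f=ctrl.grab_frame("scene");print([ (np.round(d["bbox"]),d["confidence"]) for d in ctrl.spot_in("scene","guide_arm")[:1]])
cv2.imwrite("pics/c3.png",cv2.resize(f["pixels"][:,:,::-1][120:270,220:400],None,fx=4,fy=4,interpolation=2))
E
```

```text
[560.50033889  71.78307773 152.23671179] [ 8.07741088 11.84140307 -1.95453606]
[(array([307., 172., 340., 222.]), 0.87)]
```

View pics/c3.png

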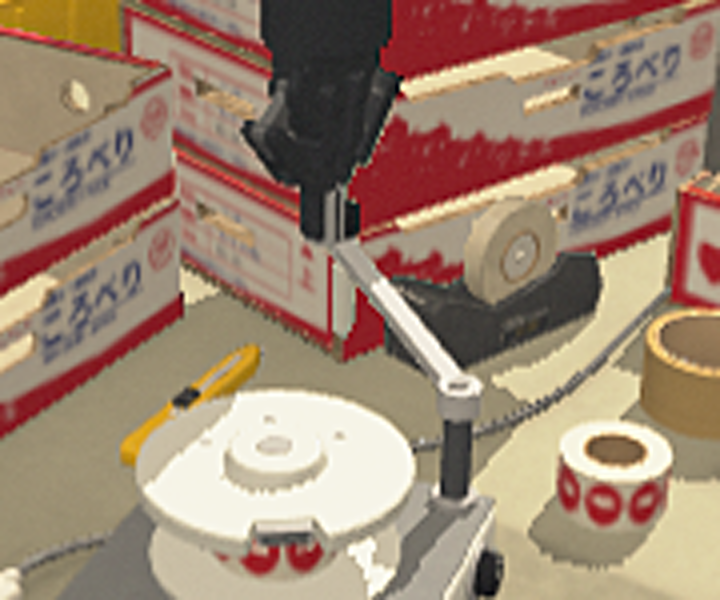

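The picture shows the arm swung clear of the reel, with about 14 N of force on the tip. A small nudge will confirm whether this is the stop.

Emit:
play_rows([
  {"offset": [-0.3, 0.4, 0], "rotation": [0, 0, 0], "fingers": 0},
  {"offset": [-0.3, 0.4, 0], "rotation": [0, 0, 0], "fingers": 0},
  {"offset": [-0.3, 0.4, 0], "rotation": [0, 0, 0], "fingers": 0},
])

```text
t: 5.77
tcp_pos: [559.0, 72.3, 152.8]
ee_rot: [-3.139, -0.004, -0.004]
ft_force: [2.3, 4.8, -1.1]
opening: -0.002
finger_force: 2.5
```

Emit:
play_rows([
  {"offset": [-0.2, 0.3, 0], "rotation": [0, 0, 0], "fingers": 0},
  {"offset": [-0.4, 0.6, 0], "rotation": [0, 0, 0], "fingers": 0},
  {"offset": [-0.4, 0.6, 0], "rotation": [0, 0, 0], "fingers": 0},
  {"offset": [-0.4, 0.6, 0], "rotation": [0, 0, 0], "fingers": 0},
])

```text
t: 6.1
tcp_pos: [557.0, 71.5, 153.5]
ee_rot: [-3.132, -0.01, -0.012]
ft_force: [7.8, 15.5, -3.9]
opening: 0.0
finger_force: 7.8
```

That confirms the stop: the command went 5 mm further, the arm hardly moved, and the force rose. I'll back away, lift, and move to the outside of the notch.

Emit:
play_rows([
  {"offset": [0.5, -2.5, 0], "rotation": [0, 0, 0], "fingers": 0},
  {"offset": [0.5, -5, 0], "rotation": [0, 0, 0], "fingers": 0},
  {"offset": [0.5, -5, -3], "rotation": [0, 0, 0], "fingers": 0},
  {"offset": [0.5, -5, -6], "rotation": [0, 0, 0], "fingers": 0},
  {"offset": [0.5, -5, -6], "rotation": [0, 0, 0], "fingers": 0},
])

```text
t: 6.52
tcp_pos: [561.9, 115.5, 217.4]
ee_rot: [-3.14, -0.003, -0.012]
ft_force: [1.7, -0.1, 0.9]
opening: 0.005
finger_force: 0.0
```

Emit:
play_rows([
  {"offset": [-2.3, -2.8, 0], "rotation": [0, 0, -7], "fingers": 0},
  {"offset": [-4.6, -5.6, 0], "rotation": [0, 0, -14], "fingers": 0},
  {"offset": [-6.9, -8.4, 0], "rotation": [0, 0, -21], "fingers": 0},
  {"offset": [-9.2, -11.2, 0], "rotation": [0, 0, -28], "fingers": 0},
  {"offset": [-11.5, -13.9, 0], "rotation": [0, 0, -35], "fingers": 0},
])

```text
t: 6.93
tcp_pos: [442.8, 253.7, 212.3]
ee_rot: [2.993, 0.954, -0.0]
ft_force: [-0.0, 1.3, 0.2]
opening: -0.001
finger_force: 0.0
```

Emit:
play_rows([
  {"offset": [-0.2, -3, 0], "rotation": [0, 0, -4], "fingers": 0},
  {"offset": [-0.5, -6, 0], "rotation": [0, 0, -8], "fingers": 0},
  {"offset": [-0.8, -9.5, 0], "rotation": [0, 0, -8], "fingers": 0},
  {"offset": [-0.8, -9.5, 0], "rotation": [0, 0, -8], "fingers": 0},
  {"offset": [-0.8, -9.5, 0], "rotation": [0, 0, -8], "fingers": 0},
])

```text
t: 7.35
tcp_pos: [381.4, 327.5, 212.3]
ee_rot: [-2.92, -1.159, 0.001]
ft_force: [0.2, -0.5, 0.9]
opening: 0.005
finger_force: 0.0
```

```bash
python3 - <<'E'
from h import *
s,R=tool();p=s["tcp_pos"];print(p,s["ft_force"]);print(R.round(3))
c=np.array([452.5,255.])
f=ctrl.grab_frame("scene")
for l in("catch","guide_arm","top_flange"):
    for d in ctrl.spot_in("scene",l)[:1]:
        b=d["bbox"];print(l,np.round(b),round(d["confidence"],2))
        if l=="catch":
            q=px2w(f,((b[0]+b[2])/2,(b[1]+b[3])/2),106)[:2];print(q,np.degrees(np.arctan2(*(q-c)[::-1])),np.hypot(*(q-c)))
f2=ctrl.grab_frame("top")
a=cv2.resize(f["pixels"][:,:,::-1][170:290,230:330],None,fx=4,fy=4,interpolation=2);b=cv2.resize(f2["pixels"][:,:,::-1][150:270,215:310],None,fx=4,fy=4,interpolation=2)
cv2.imwrite("pics/c4.png",cv2.hconcat([a,b]))
E
```

```text
[381.42800371 327.5216368  212.32076892] [ 0.19851239 -0.50830443  0.90882199]
[[ 0.728  0.686 -0.   ]
 [ 0.686 -0.728  0.   ]
 [-0.    -0.    -1.   ]]
guide_arm [310. 168. 342. 223.] 0.7
top_flange [255. 216. 322. 258.] 0.6
```

View pics/c4.png

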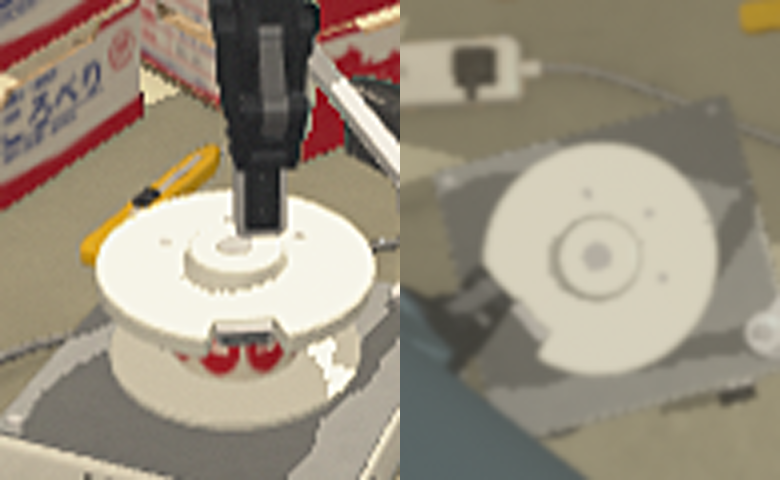

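The picture shows the arm out at its stop, and the whole flange and notch in view. The notch tab is at about (291,254) in the scene frame, and the mouth corners are at about (243,226) and (250,239) in the top frame. Next I'll refine the centre and notch angle.

```bash
python3 - <<'E'
from h import *
from scipy.optimize import least_squares
f=ctrl.grab_frame("top");m=ctrl.outline_of("top","top_flange")[0]
M=m["mask"].astype(np.uint8);P=np.array([px2w(f,q,112)[:2] for q in max(cv2.findContours(M,0,1)[0],key=len)[:,0]])
r=least_squares(lambda x:np.hypot(*(P-x[:2]).T)-x[2],[452,255,69],loss="soft_l1",f_scale=1);c=r.x[:2];print(m["confidence"],r.x)
d=P-c;rr=np.hypot(*d.T);a=np.degrees(np.arctan2(d[:,1],d[:,0]));o=np.argsort(a);print([(int(a[i]),int(rr[i])) for i in o if rr[i]<66])
c=px2w(f,(265.25,214.6),112)[:2];print("c eye",c)
for uv in((242.8,225.8),(250.3,239.2)):
    q=px2w(f,uv,112)[:2]-c;print(np.degrees(np.arctan2(q[1],q[0])),np.hypot(*q))
fs=ctrl.grab_frame("scene")
for uv,z in(((283.5,253.5),106),((299,253.5),106),((282,251.2),112),((300,251.2),112)):
    q=px2w(fs,uv,z)[:2];e=q-c;print("scene",q.round(1),np.degrees(np.arctan2(e[1],e[0])),np.hypot(*e))
E
```

```text
0.58 [453.19473446 254.78263405  68.18727807]
[(98, 64), (101, 62), (103, 60), (106, 58), (109, 59), (112, 57), (115, 56), (117, 57), (119, 58), (121, 59), (123, 60), (126, 60), (130, 59), (133, 59), (136, 59), (139, 59), (143, 59), (145, 58), (148, 58), (148, 64), (149, 60)]
c eye [452.27196013 252.76906982]
117.31041028377044 59.972178006994085
149.99628810196052 68.54619938857678
scene [425.4 304.8] 117.27999280215515 58.55229579720405
scene [402.  286.9] 145.84786065529173 60.736137195028235
scene [427.  307.3] 114.86614486284398 60.10250224871807
scene [399.9 286.5] 147.1677908682892 62.30088667055824
```

Emit:
play_rows([
  {"offset": [0.2, 0, 3.5], "rotation": [0, 0, 0], "fingers": 0},
  {"offset": [0.2, 0, 7], "rotation": [0, 0, 0], "fingers": 0},
  {"offset": [0.2, 0, 9], "rotation": [0, 0, 0], "fingers": 0},
  {"offset": [0.2, 0, 9], "rotation": [0, 0, 0], "fingers": 0},
  {"offset": [0.2, 0, 9], "rotation": [0, 0, 0], "fingers": 0},
])

```text
t: 8.17
tcp_pos: [384.4, 326.9, 121.9]
ee_rot: [2.922, 1.151, -0.003]
ft_force: [0.7, 0.9, 0.1]
opening: -0.002
finger_force: 0.0
```

Emit:
play_rows([
  {"offset": [0, 0.4, 0], "rotation": [0, 0, 0], "fingers": 0},
  {"offset": [0, 0.8, 0], "rotation": [0, 0, 0], "fingers": 0},
  {"offset": [0, 1.2, 0], "rotation": [0, 0, 0], "fingers": 0},
  {"offset": [0, 1.4, 0], "rotation": [0, 0, 0], "fingers": 0},
  {"offset": [0, 1.4, 0], "rotation": [0, 0, 0], "fingers": 0},
])

```text
t: 8.58
tcp_pos: [395.3, 316.6, 122.9]
ee_rot: [2.924, 1.149, 0.002]
ft_force: [0.1, 0.5, -0.4]
opening: 0.003
finger_force: 0.0
```

Emit:
play_rows([
  {"offset": [0, 0.2, 0], "rotation": [0, 0, 0], "fingers": 0},
  {"offset": [0, 0.4, 0], "rotation": [0, 0, 0], "fingers": 0},
  {"offset": [0, 0.5, 0], "rotation": [0, 0, 0], "fingers": 0},
  {"offset": [0, 0.5, 0], "rotation": [0, 0, 0], "fingers": 0},
])

```text
t: 8.92
tcp_pos: [397.8, 313.2, 122.2]
ee_rot: [2.923, 1.151, -0.0]
ft_force: [-0.6, 0.2, -0.6]
opening: 0.001
finger_force: 0.0
```

Emit:
play_rows([
  {"offset": [0, 0.2, 0], "rotation": [0, 0, 0], "fingers": 0},
  {"offset": [0, 0.4, 0], "rotation": [0, 0, 0], "fingers": 0},
  {"offset": [0, 0.4, 0], "rotation": [0, 0, 0], "fingers": 0},
])

```text
t: 9.17
tcp_pos: [400.7, 310.1, 122.2]
ee_rot: [2.923, 1.151, -0.0]
ft_force: [-0.2, -0.5, 0.6]
opening: 0.001
finger_force: 0.0
```

Emit:
play_rows([
  {"offset": [0, 0.1, 0], "rotation": [0, 0, 0], "fingers": 0},
  {"offset": [0, 0.3, 0], "rotation": [0, 0, 0], "fingers": 0},
  {"offset": [0, 0.3, 0], "rotation": [0, 0, 0], "fingers": 0},
])

```text
t: 9.42
tcp_pos: [402.7, 308.0, 122.2]
ee_rot: [2.923, 1.151, -0.0]
ft_force: [0.2, -0.0, -0.2]
opening: 0.004
finger_force: 0.0
```

Emit:
play_rows([
  {"offset": [0, 0.1, 0], "rotation": [0, 0, 0], "fingers": 0},
  {"offset": [0, 0.3, 0], "rotation": [0, 0, 0], "fingers": 0},
  {"offset": [0, 0.3, 0], "rotation": [0, 0, 0], "fingers": 0},
])

```text
t: 9.67
tcp_pos: [404.2, 306.5, 122.3]
ee_rot: [-2.922, -1.152, 0.0]
ft_force: [-2.9, 2.2, 0.9]
opening: 0.003
finger_force: 1.4
```

Emit:
play_rows([
  {"offset": [0, 0.1, 0], "rotation": [0, 0, 0], "fingers": 0},
  {"offset": [0, 0.2, 0], "rotation": [0, 0, 0], "fingers": 0},
  {"offset": [0, 0.2, 0], "rotation": [0, 0, 0], "fingers": 0},
])

```text
t: 9.92
tcp_pos: [405.5, 305.2, 122.4]
ee_rot: [-2.922, -1.152, 0.0]
ft_force: [-3.1, 2.4, 1.4]
opening: 0.002
finger_force: 2.2
```

The contact force is about 4 N, directed outward and spring-like, which fits the catch. I'll press on.

Emit:
play_rows([
  {"offset": [0, 0.1, 0], "rotation": [0, 0, 0], "fingers": 0},
  {"offset": [0, 0.2, 0], "rotation": [0, 0, 0], "fingers": 0},
  {"offset": [0, 0.2, 0], "rotation": [0, 0, 0], "fingers": 0},
])

```text
t: 10.17
tcp_pos: [407.2, 303.8, 122.6]
ee_rot: [-2.922, -1.152, -0.001]
ft_force: [-3.6, 5.0, -2.0]
opening: 0.004
finger_force: 2.8
```

Emit:
play_rows([
  {"offset": [0, 0.1, 0], "rotation": [0, 0, 0], "fingers": 0},
  {"offset": [0, 0.2, 0], "rotation": [0, 0, 0], "fingers": 0},
  {"offset": [0, 0.2, 0], "rotation": [0, 0, 0], "fingers": 0},
])

```text
t: 10.42
tcp_pos: [407.9, 303.1, 122.5]
ee_rot: [-2.92, -1.152, -0.0]
ft_force: [-5.3, 6.3, 1.3]
opening: -0.002
finger_force: 3.8
```

```bash
python3 - <<'E'
from h import *
s,R=tool();print(s["tcp_pos"],s["ft_force"])
f=ctrl.grab_frame("scene");print(ctrl.spot_in("scene","top_flange")[:1])
a=cv2.resize(f["pixels"][:,:,::-1][170:290,230:350],None,fx=4,fy=4,interpolation=2)
cv2.imwrite("pics/c5.png",a)
E
```

```text
[407.86679724 303.10930938 122.48085452] [-5.28799213  6.29971135  1.33988155]
[{'bbox': [254.3, 212.7, 323.9, 252.5], 'confidence': 0.91}]
```

View pics/c5.png

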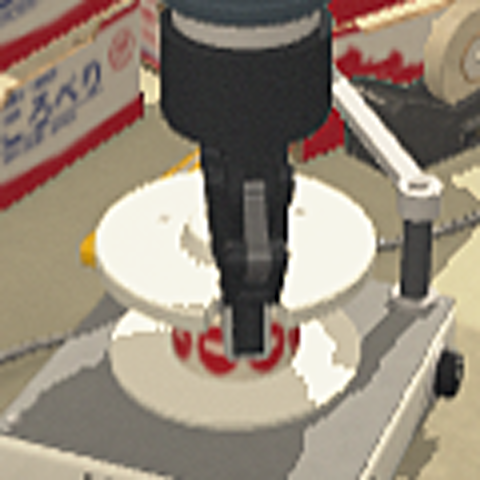

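The picture shows the flange risen: its bbox top went from 216 to 212.7, and a clear gap is open below it at about y=300 in the crop. I'll draw the finger straight back out.

Emit:
play_rows([
  {"offset": [0, -0.5, 0], "rotation": [0, 0, 0], "fingers": 0},
  {"offset": [0, -1.2, 0], "rotation": [0, 0, 0], "fingers": 0},
  {"offset": [0, -2.2, 0], "rotation": [0, 0, 0], "fingers": 0},
  {"offset": [0, -3.5, 0], "rotation": [0, 0, 0], "fingers": 0},
  {"offset": [0, -5, 0], "rotation": [0, 0, 0], "fingers": 0},
])

```text
t: 10.93
tcp_pos: [374.8, 337.6, 122.1]
ee_rot: [2.922, 1.148, 0.0]
ft_force: [-1.2, 0.2, 0.2]
opening: -0.003
finger_force: 0.0
```

Emit:
play_rows([
  {"offset": [0, -2, -3.5], "rotation": [0, 0, 0], "fingers": 0},
  {"offset": [0, -4, -7], "rotation": [0, 0, 0], "fingers": 0},
  {"offset": [0, -6, -10], "rotation": [0, 0, 0], "fingers": 0},
  {"offset": [0, -6, -10], "rotation": [0, 0, 0], "fingers": 0},
  {"offset": [0, -6, -10], "rotation": [0, 0, 0], "fingers": 0},
])

```text
t: 11.35
tcp_pos: [333.6, 383.5, 223.8]
ee_rot: [-2.921, -1.154, -0.006]
ft_force: [0.4, -0.4, -1.2]
opening: 0.001
finger_force: 0.0
```

```bash
python3 - <<'E'
from h import *
s,R=tool();print(s["tcp_pos"],s["ft_force"])
f=ctrl.grab_frame("scene");
for l in("top_flange","guide_arm","spare_label_roll","tape_roll","box_cutter"):print(l,[(np.round(d["bbox"]),d["confidence"]) for d in ctrl.spot_in("scene",l)[:1]])
cv2.imwrite("pics/c6.png",cv2.resize(f["pixels"][:,:,::-1][160:310,230:410],None,fx=4,fy=4,interpolation=2))
E
```

```text
[333.57008943 383.53764143 223.78578975] [ 0.38164074 -0.35008591 -1.15625834]
top_flange [(array([253., 212., 323., 252.]), 0.73)]
guide_arm [(array([315., 185., 343., 225.]), 0.58)]
spare_label_roll [(array([359., 225., 387., 254.]), 0.69)]
tape_roll [(array([380., 197., 419., 231.]), 0.78)]
box_cutter [(array([254., 208., 280., 232.]), 0.43)]
```

View pics/c6.png

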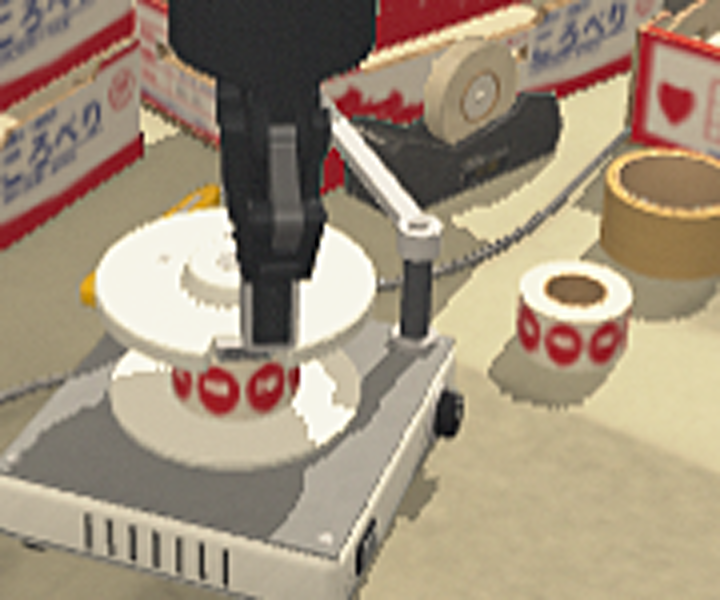

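The flange stays up, the finger is out, and the loose items haven't moved. Before handing in I'll check the guide arm's angle from the top camera.

```bash
python3 - <<'E'
from h import *
f=ctrl.grab_frame("top")
for l in("guide_arm","guide_knob"):
    d=ctrl.outline_of("top",l)[0];b=d["bbox"];print(l,np.round(b),d["confidence"])
print(w2px(f,[408+185*np.cos(-.61),154+185*np.sin(-.61),150]),w2px(f,[408,154,126]))
cv2.imwrite("pics/c7.png",cv2.resize(f["pixels"][:,:,::-1][140:270,215:375],None,fx=4,fy=4,interpolation=2))
E
```

```text
guide_arm [300. 162. 356. 239.] 0.74
guide_knob [300. 162. 355. 236.] 0.55
[351.52205667 168.41647127] [305.84029327 233.18257754]
```

View pics/c7.png

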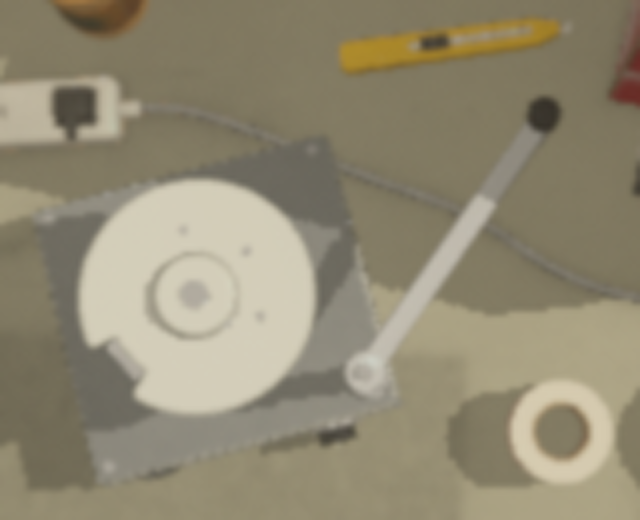

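The knob is at (351,168.5), which matches the stop position where the push was blocked. Handing in.

```bash
python3 -c "
from station import ctrl
print(ctrl.job_done())"
```

```text
the job is handed in; nothing more can be done
None
```

The job is handed in: the guide arm is out at its stop, the flange has sprung up, the finger is drawn back out so the catch is free, and the loose items were not touched.

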